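Take the finished scissor half out of the twin clamp

TASK

Two scissor halves lie in the twin clamp fixture, a bright finished one and a dark rough forging, and either may be on either side. Swing the clamp lever over the bright one wide open, lift that half out and lay it gently, flat, in the empty bay of the yellow tray; then shut its lever again. At the end both levers must be fully shut (press the other down if it stands ajar), with the dark half still lying in its rests, and the other things on the bench left where they are.

Things in the scene. Friction and masses are not known exactly. Their poses are not given: they have to be found in the camera images.
- fixture: grey twin clamp fixture, fixed base plate 190 x 330 x 15 mm; origin under its centre, x across the plate away from the handles (about away from the robot), y to the left along it. Two equal stations at y=+80 (left) and y=-80 mm (right)
- lever_l (a joint): angle of the left clamp lever: 0 = fully shut (lever level, pointing to the fixture's -x), grows as the handle swings up and over towards the fixture's +x; 1.57 = upright, stop at 2.0. Stiff hinge: it stays where left (about 3 N at the handle). May start anywhere from 0 to 0.35
- handle_l (a point): middle of the red handle of the left lever: 55 mm long, 22 mm wide along the hinge axis, 16 mm thick, 132 mm from the hinge axis; the lever ends 160 mm from it. A rubber foot 85 mm from the hinge reaches 20.5 mm below the lever's centre line
- hinge_l (a point): hinge axis of the left lever (axis along the fixture's y), 75 mm above the table, between two blue cheeks that rise to 82 mm, 85 mm behind the seat
- seat_l (a point): left seat: the middle between two notched brass rests (72 mm apart along the fixture's y), at the height of their notch floor, 45 mm above the table, where the origin of a seated half lies; 56 mm of free gap between the rests, the notch cheeks rise 8 mm. Under the shut lever's foot; 20 mm free between the ends of neighbouring halves
- lever_r (a joint): angle of the right clamp lever: 0 = fully shut (lever level, pointing to the fixture's -x), grows as the handle swings up and over towards the fixture's +x; 1.57 = upright, stop at 2.0. Stiff hinge: it stays where left (about 3 N at the handle). May start anywhere from 0 to 0.35
- handle_r (a point): middle of the red handle of the right lever: 55 mm long, 22 mm wide along the hinge axis, 16 mm thick, 132 mm from the hinge axis; the lever ends 160 mm from it. A rubber foot 85 mm from the hinge reaches 20.5 mm below the lever's centre line
- hinge_r (a point): hinge axis of the right lever (axis along the fixture's y), 75 mm above the table, between two blue cheeks that rise to 82 mm, 85 mm behind the seat
- seat_r (a point): right seat: the middle between two notched brass rests (72 mm apart along the fixture's y), at the height of their notch floor, 45 mm above the table, where the origin of a seated half lies; 56 mm of free gap between the rests, the notch cheeks rise 8 mm. Under the shut lever's foot; 20 mm free between the ends of neighbouring halves
- finished: bright polished steel 140 mm long scissor half, 8 mm thick: a straight bar 14 mm wide along its y axis from y=-42 to +46 mm, a narrower 9 mm tip to y=-60, and a finger ring 39 mm across centred at y=+60 mm. Origin under the bar, close to its centre of mass. Lies flat in one of the two seats (left or right varies), its y axis along the fixture's y
- rough: the same shape, dark scaled forging, in the other seat: 140 mm long scissor half, 8 mm thick: a straight bar 14 mm wide along its y axis from y=-42 to +46 mm, a narrower 9 mm tip to y=-60, and a finger ring 39 mm across centred at y=+60 mm. Origin under the bar, close to its centre of mass
- tray: fixed yellow tray 210 x 200 mm, walls 5 mm thick and 30 mm high over the table, floor 5 mm, split by a wall along its y axis into two bays, each 97 x 190 mm; origin under its centre. The tray and the fixture may swap sides of the bench
- bay (a point): centre of the floor of the tray's empty bay (on its -x side), 5 mm over the table; axes as the tray's: the bay's long side runs along y
- done_a: bright finished half of the same shape lying in the tray's full bay (+x side): leave it
- done_b: second bright half in the full bay: leave it
- oil: amber oil bottle, 48 mm diameter, 170 mm tall, standing between fixture and tray; origin under its centre: leave it
- jar: white jar, 60 mm diameter, 75 mm tall, standing nearer the robot between fixture and tray; origin under its centre: leave it
- hammer: hammer 240 mm long lying at the far side: leave it
- wood: wood offcut 170 x 45 x 28 mm lying at the far side, long along its x: leave it
- driver: screwdriver 190 mm long lying at the left: leave it
- mug: white mug 76 mm diameter, 85 mm tall, at the right: leave it

How it is judged:
On the way, in this order (a step that is already met when the one before it is completed fails the run):
1. the lever over the bright half is swung wide open (past 1.2 rad, about 70 degrees) while that half still lies in its seat (((horizontal distance between finished and seat_l below 0.03 m and value of joint lever_l above 1.2 rad) or (horizontal distance between finished and seat_r below 0.03 m and value of joint lever_r above 1.2 rad))), for 0.2 s.
2. the bright half lies flat in the tray's empty bay, let go and at rest (x of finished in the frame of bay between -0.042 and 0.042 m and y of finished in the frame of bay between -0.045 and 0.045 m and z of finished in the frame of bay below 0.016 m and (angle between finished's own z axis and vertical below 0.15 rad or angle between finished's own z axis and vertical above 2.99 rad) and linear speed of finished below 0.03 m/s and contact force between the fingers and finished below 0.05 N), for 0.2 s.
At the end, for the whole second after the job is handed in: The bright half lies flat (within 0.15 rad, either face up) on the floor of the tray's empty bay, released and at rest; both levers are shut to within 0.07 rad (4 degrees); the dark half still lies in its rests, within 12 mm of its seat (all of step 2 and value of joint each of lever_l, lever_r below 0.07 rad and (distance between rough and seat_l below 0.012 m or distance between rough and seat_r below 0.012 m) and angle between rough's own z axis and vertical below 0.1 rad); the robot touches nothing.
It fails at once if the bright half is dropped or thrown into the tray (faster than 0.6 m/s within 80 mm of the table, over the bay) (horizontal distance between finished and bay below 0.09 m and height (world z) of finished below 0.08 m and linear speed of finished above 0.6 m/s).
It fails at once if the dark half is moved more than 20 mm (distance of rough from where it was at the start of the episode above 0.02 m).
It fails at once if another thing on the bench is moved more than 30 mm or knocked over (distance of any of oil, jar, hammer, wood, driver, mug, done_a, done_b from where it was at the start of the episode above 0.03 m or angle between any of oil, jar, mug's own z axis and vertical above 0.5 rad).
It also fails if it takes over 72 s, if anything falls off the work surface, if the arm or the gripper's body presses on something with over 40 N, if the wrist force passes 120 N, or if a joint passes its speed limit or range.

ROBOT

A 6-joint arm with a two-finger parallel gripper is mounted at the origin on the work surface. World frame = base frame: x ahead of the robot, y to its left, z up, the work surface at z = 0. Lengths are in m, angles in rad, forces in N, time in s.
With the tool pointing down it reaches from about 0.375 to 0.825 m from the base axis. Payload 5.5 kg.
Tool frame: the origin (TCP) lies between the finger pads; the fingertips stand arm.finger_overhang ahead of it and the grasp point (between the pads) lies 2 mm behind it (arm.finger_overhang is the distance from the TCP to the fingertips, in m); z points along the fingers, y is the line along which they close (so a half turn about z gives the same grasp; the last joint's range is limited). The gripper opens to 85 mm and grips with 20 to 120 N. Pads are 22 mm wide; open, the fingers measure 114 mm over their backs; the gripper's body (76 mm by 85 mm) begins 54 mm behind the grasp point. The pads swing forward as they close: fully open they stand 13 mm farther back than shut.
Start: joints at [1.295, 0.314, -0.047, 1.21, 0, 1.571], TCP at [0.163, 0.577, 0.248] pointing down, gripper open.
Joint ranges: [-2.67, 2.67], [-0.69, 1.73], [-1.03, 1.25], [-2.08, 2.16], [-1.42, 1.45], [-3.14, 3.14]. Speed limits (rad/s): [2.39, 2.39, 3.01, 3.14, 3.14, 3.14].

INTERFACE

Orientations are given as a unit quaternion [x, y, z, w].
In Python, from bench import arm gives the robot as it stands. The module is installed in compiled form; this text tells all that it offers.
- The arm moves only by the tool send_rows, never from a script. Its argument "rows" is a list of rows, each a list of 5 numbers: the opening, from 0 (shut) to 1 (fully open), then the shift along the tool's x, y, z scaled (see below), then the turn about the tool's z scaled (see below). In form: [[hand, tx, ty, tz, yaw], ...]. A call has 1 to 8 rows; each row shifts and turns the commanded pose from where the row before left it, along the tool's axes as they then stand; what a row does not reach is not made up. The controller multiplies each number of a shift by 500 mm and each number of a turn by 2 pi rad. A row lasts 1/12 s, in which the tool goes at most 41.7 mm and 7.16 degrees, less where a joint would pass 70% of its speed; a pose out of reach is approached as far as the arm can. A call with a number of a shift or a turn outside -1 to 1 is refused whole. A call with a gripper value outside its range is refused whole. The fingers move at their own pace and stop on an object; "newtons" is the grip in N (left out, the last holds). Time passes only in rows, so rows that do not move let the fingers close. It gives the time, the measured TCP pose, the force, the opening and the grip force at its end, in the units of the state.
- arm.read_state(): the state, without advancing time (a new reading comes with each control period).
- arm.read_camera(name): name is "scene" or "top" or "wrist"; returns a dict with "color" (400x640x3 uint8, red, green, blue), "fov_y" (degrees; the focal length in pixels is half the picture's height over the tangent of half this angle, whatever the lens; pixels are square), "cx", "cy" (the principal point, pixels), "R" (3x3) and "t" (3): a world point X has camera coordinates R X + t; the wrist camera has in their place "hand_eye" (4x4, takes a point from camera to tool coordinates, whose origin is the TCP and whose axes are the flange's). Camera axes: x right, y down, z forward; pixel columns grow to the right and rows downward; lengths in m; the calibration is good to about 2 mm. A picture is of the moment at which its call begins: read the wrist's pose just before it. There is no depth.
- arm.hand_in(): hands the job in; it is judged then, once.
The state is a dict: "time": time; "joints": joint angles; "qd": joint speeds; "joint_efforts": joint torques, N m; "position": TCP position; "tool_rot": TCP orientation; "force": force on the tool from outside, world axes, zero at the start; "ft_torque": the same for the moment, N m; "opening": finger opening in m; "finger_force": force on a finger pad.
Only numpy, scipy, OpenCV 4.12 (cv2) and the standard library are available. Lean on these libraries where they do the work, as an engineer would, in place of code of your own. Each camera call takes 0.05 s, during which the arm holds its last target. There are 200 camera calls.

## Working session

There is one attempt and no reset: what is moved stays moved. The work goes in short steps, Python scripts to look and compute and a tool call to move; the robot and the scene stay as the last step left them, time stands still between calls to the robot, and variables do not carry over. Pictures are saved under pics/ and viewed, at most 10 in all, crops included, and the job is handed in when it is done.

Besides the shell and the picture viewer there is one more tool, called by a JSON object that holds its "op" and its "data", one argument or row to a line. send_rows: Moves the arm, as the interface text tells. Its arguments: {"type":"object","properties":{"rows":{"type":"array","items":{"type":"array","items":{"type":"number"}}},"newtons":{"type":"number"}},"required":["rows"]}

```bash
mkdir -p pics; ls; cat > h.py <<'E'
import numpy as np, cv2
from bench import arm
def K(c):
    f=c["color"].shape[0]/2/np.tan(np.radians(c["fov_y"])/2); return f,c["cx"],c["cy"]
def ray(c,u,v):
    f,cx,cy=K(c); d=np.array([(u-cx)/f,(v-cy)/f,1.]); R=np.array(c["R"]);t=np.array(c["t"])
    return -R.T@t, R.T@d
def onz(c,u,v,z):
    o,d=ray(c,u,v); return o+d*(z-o[2])/d[2]
def proj(c,X):
    f,cx,cy=K(c); p=np.array(c["R"])@np.array(X)+np.array(c["t"]); return np.array([cx+f*p[0]/p[2],cy+f*p[1]/p[2]])
def save(c,n): cv2.imwrite(n,c["color"][:,:,::-1])
E
python3 - <<'E'
from h import *
s=arm.read_state();print(s, arm.finger_overhang)
for n in("top","scene"):
    c=arm.read_camera(n);save(c,f"pics/{n}0.png");print(n,c["fov_y"],c["cx"],c["cy"],c["R"],c["t"])
    np.save(f"{n}0.npy",c,allow_pickle=True)
E
```

```text
pics
{'time': 0.0, 'joints': array([ 1.29496486e+00,  3.14219815e-01, -4.80493179e-02,  1.21019886e+00,
        8.31932058e-06,  1.57079334e+00]), 'qd': array([-0.00018491,  0.00071664,  0.00047563,  0.0002192 ,  0.00014981,
       -0.0009308 ]), 'joint_efforts': array([ 3.09316281e-03, -5.39589787e+01,  3.39749801e+01,  1.91854918e-02,
       -2.33555613e-05,  2.72907648e-06]), 'position': array([0.16326031, 0.5768064 , 0.24745131]), 'tool_rot': array([ 1.37477416e-01,  9.90504549e-01, -8.27323775e-04, -1.19030739e-04]), 'force': array([-0.16090131,  0.17459239, -0.11192301]), 'ft_torque': array([ 0.01806817, -0.02405484,  0.08913788]), 'finger_force': 0.0, 'opening': 0.08567298017062647} 0.017
top 54.104286237599624 317.07632824497875 202.20156870148 [[ 0.02868671 -0.99956165  0.00732049]
 [-0.98366966 -0.02953091 -0.17754416]
 [ 0.17768252 -0.00210778 -0.98408561]] [-0.00804414  0.59450843  1.19591041]
scene 52.89582711846221 317.8848943247137 206.22522218135992 [[-0.77137157  0.63623674  0.01373735]
 [ 0.51456766  0.63627087 -0.57478649]
 [-0.37444095 -0.43630516 -0.81818811]] [ 0.47269786 -0.27096473  1.80144955]
```

View pics/top0.png

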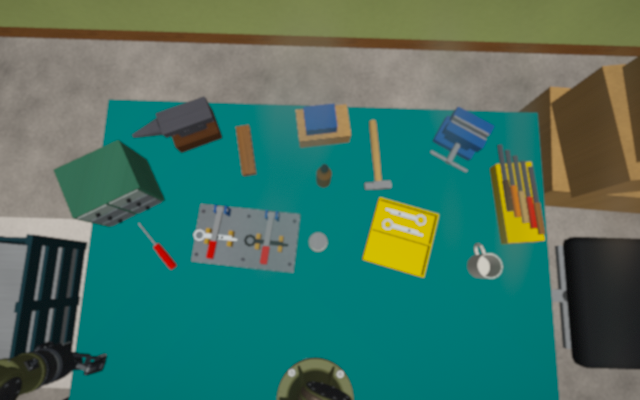

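View pics/scene0.png

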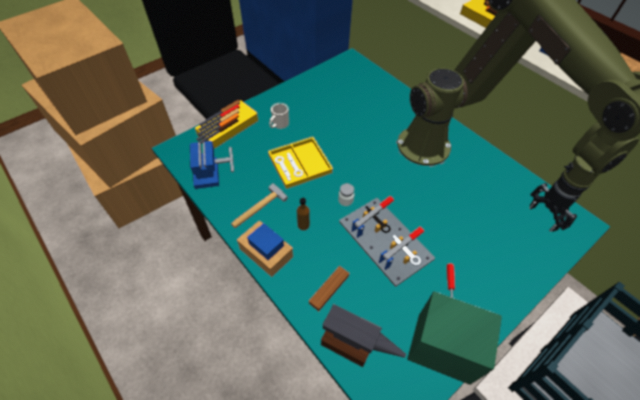

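Top view: the fixture is at left (192–300, 205–272), with the bright half in the left station (ring at 199,235, tip at 237,239) and the dark one on the right. The red handles are at (211,248) and (265,252). The tray is at right, its empty bay nearer the robot (~398,252). The jar is at (318,242) and the bottle at (323,175).

```bash
python3 - <<'E'
from h import *
c=np.load("top0.npy",allow_pickle=True).item(); s=np.load("scene0.npy",allow_pickle=True).item()
im=c["color"]; hsv=cv2.cvtColor(im,cv2.COLOR_RGB2HSV); H,S,V=[hsv[...,i].astype(int) for i in range(3)]
def blobs(m,amin,box=None):
    m=m.astype(np.uint8)
    if box: 
        z=np.zeros_like(m);x0,y0,x1,y1=box;z[y0:y1,x0:x1]=m[y0:y1,x0:x1];m=z
    cs,_=cv2.findContours(m,cv2.RETR_EXTERNAL,cv2.CHAIN_APPROX_NONE)
    return [k for k in cs if cv2.contourArea(k)>amin]
# plate
g=(S<70)&(V>70)
k=cv2.morphologyEx(g.astype(np.uint8),cv2.MORPH_CLOSE,np.ones((9,9)))
for q in blobs(k,1500,(180,195,310,285)):
    r=cv2.minAreaRect(q);b=cv2.boxPoints(r)
    P=np.array([onz(c,*p,.015) for p in b]);print("plate",r,np.round(P,4).tolist(),"ctr",P.mean(0),[np.linalg.norm(P[i]-P[i-1]) for i in range(4)])
y=((H>20)&(H<35)&(S>150)&(V>120))
for q in blobs(cv2.morphologyEx(y.astype(np.uint8),cv2.MORPH_CLOSE,np.ones((9,9))),2000,(350,185,450,290)):
    r=cv2.minAreaRect(q);b=cv2.boxPoints(r)
    P=np.array([onz(c,*p,.03) for p in b]);print("tray",np.round(P,4).tolist(),"ctr",P.mean(0),[np.linalg.norm(P[i]-P[i-1]) for i in range(4)])
red=((H<6)|(H>174))&(S>150)&(V>90)
for q in blobs(red,30,(185,190,310,290)):
    r=cv2.minAreaRect(q);print("red",r,[np.round(onz(c,*r[0],z),4).tolist() for z in(.075,.1)])
br=(S<50)&(V>200)
for q in blobs(br,15,(185,190,310,290)):
    M=cv2.moments(q);p=(M['m10']/M['m00'],M['m01']/M['m00']);print("bright",p,cv2.boundingRect(q),onz(c,*p,.053))
for n,cc in(("top",c),("scene",s)):
  im2=cc["color"]
  if n=="top": crop=im2[190:285,180:450];f=2.9
  else: crop=im2[125:290,260:445];f=4
  cv2.imwrite(f"pics/{n}c.png",cv2.resize(crop,None,fx=f,fy=f,interpolation=cv2.INTER_CUBIC)[:590,:,::-1])
E
```

```text
plate ((244.81211853027344, 237.58702087402344), (104.01184844970703, 58.45117950439453), 6.115502834320068) [[0.3981, 0.4096, 0.015], [0.5869, 0.4055, 0.015], [0.5603, 0.0652, 0.015], [0.3728, 0.0782, 0.015]] ctr [0.47949682 0.23961987 0.015     ] [np.float64(0.3324241731400999), np.float64(0.18883079805476155), np.float64(0.3413446322912344), np.float64(0.18796700107359549)]
tray [[0.4165, -0.1364, 0.03], [0.6225, -0.191, 0.03], [0.5731, -0.3905, 0.03], [0.3699, -0.3306, 0.03]] ctr [ 0.49552268 -0.26213149  0.03      ] [np.float64(0.19969982275229606), np.float64(0.2130917461389248), np.float64(0.2055433027490998), np.float64(0.21191476669868597)]
red ((264.1400146484375, 254.5199737548828), (5.232590675354004, 15.697771072387695), 8.130102157592773) [[0.4233, 0.1665, 0.075], [0.4222, 0.1633, 0.1]]
red ((210.92941284179688, 249.31764221191406), (6.507914066314697, 16.703645706176758), 12.528807640075684) [[0.4343, 0.33, 0.075], [0.4331, 0.3234, 0.1]]
```

View pics/topc.png

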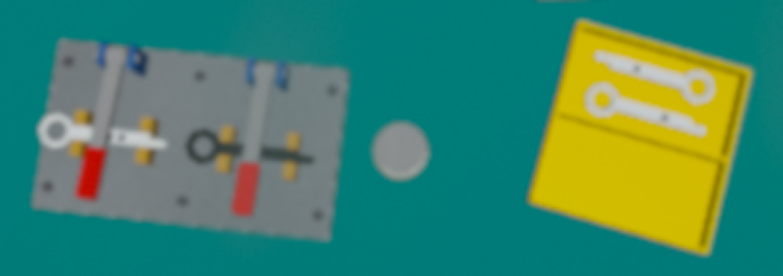

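The bigger crop confirms it: bright half left, dark right. The left lever leans more than the right, so it is ajar. Next I'll refine the fixture and tray frames and plan a move above the fixture for a wrist view.

```bash
cat >> h.py <<'E'
from scipy.spatial.transform import Rotation as Ro
def go(pos,heading=None,s=None):
    """print tool-frame shift (scaled) to reach pos; heading=world angle of tool y (mod pi)"""
    s=s or arm.read_state(); R=Ro.from_quat(s["tool_rot"]).as_matrix()
    d=R.T@(np.array(pos)-s["position"]); h=np.arctan2(R[1,1],R[0,1]); print("t",round(s["time"],2),"pos",np.round(s["position"],4),"head",round(h,4),"j6",round(s["joints"][5],3))
    print(" shift mm",np.round(d*1e3,1)," scaled",np.round(d/.5,4))
    if heading is not None:
        a=(heading-h+np.pi/2)%np.pi-np.pi/2; print(" world turn",round(a,4),"-> yaw scaled total",round(-a/2/np.pi,4),"rows",abs(a)/.125)
E
python3 - <<'E'
from h import *
c=np.load("top0.npy",allow_pickle=True).item()
im=c["color"]
def fr(px,z,L):
    P=np.array([onz(c,*p,z)[:2] for p in px]); ctr=P.mean(0); TL,TR,BR,BL=P
    y=(TL-TR)+(BL-BR); yaw=np.arctan2(-y[0],y[1]); print(np.round(P,4).tolist(),"ctr",np.round(ctr,4),"yaw",round(yaw,4),[round(float(np.linalg.norm(P[i]-P[i-1])),4) for i in range(4)]); return ctr,yaw
fc,fy=fr([(200.7,203.1),(300.3,213.4),(293.8,272.8),(191,261.4)],.015,0)
# tray corners by lines of crop
tc,ty=fr([(180+580/2.9,190+20/2.9),(180+752/2.9,190+70/2.9),(180+709/2.9,190+254/2.9),(180+529/2.9,190+203/2.9)],.03,0)
def loc(ctr,yaw,x,y): return ctr+np.array([np.cos(yaw)*x-np.sin(yaw)*y,np.sin(yaw)*x+np.cos(yaw)*y])
print("jar",onz(c,180+400/2.9,190+151/2.9,.075))
for q in[(180+90/2.9,190+173/2.9),(180+245/2.9,190+190/2.9)]:
    print("handle fix-frame",[np.round(np.array([[np.cos(fy),np.sin(fy)],[-np.sin(fy),np.cos(fy)]])@(onz(c,*q,z)[:2]-fc),4).tolist() for z in(.08,.1,.12)])
f=loc(fc,fy,-0.04,.04); print(f); go([*f,.33],np.pi/2+fy)
print(arm.read_camera("wrist")["hand_eye"])
E
```

```text
[[0.5869, 0.3908], [0.5625, 0.0631], [0.3709, 0.0768], [0.3973, 0.4063]] ctr [0.4794 0.2343] yaw -0.0771 [0.1903, 0.3286, 0.1922, 0.3305]
[[0.6224, -0.1953], [0.5713, -0.3876], [0.3679, -0.3354], [0.417, -0.1396]] ctr [ 0.4946 -0.2645] yaw -0.2528 [0.2128, 0.199, 0.21, 0.2019]
jar [0.46605303 0.00324629 0.075     ]
handle fix-frame [[-0.0534, 0.0901], [-0.054, 0.0848], [-0.0546, 0.0795]]
handle fix-frame [[-0.0538, -0.074], [-0.0544, -0.0766], [-0.0549, -0.0791]]
[0.44260279 0.27723002]
t 0.1 pos [0.1632 0.5768 0.2475] head 1.295 j6 1.571
 shift mm [-350.4 -212.3  -82.2]  scaled [-0.7008 -0.4247 -0.1643]
 world turn 0.1987 -> yaw scaled total -0.0316 rows 1.5893510395060808
[[ 5.75215649e-05 -9.50280480e-01 -3.11395257e-01  8.02497489e-02]
 [ 9.99999950e-01  1.51176679e-04 -2.76621700e-04 -6.98918552e-04]
 [ 3.09943902e-04 -3.11395226e-01  9.50280441e-01 -1.25314003e-01]
 [ 0.00000000e+00  0.00000000e+00  0.00000000e+00  1.00000000e+00]]
```

{"op": "send_rows", "data": {
  "rows": [
    [1,-0.03,-0.02,-0.008,0],
    [1,-0.06,-0.036,-0.015,0],
    [1,-0.06,-0.036,-0.015,0],
    [1,-0.06,-0.036,-0.015,0],
    [1,-0.06,-0.036,-0.015,0],
    [1,-0.06,-0.036,-0.015,0],
    [1,-0.06,-0.036,-0.015,0],
    [1,-0.06,-0.036,-0.015,0]
  ]
}}

```text
time: 0.82
position: [0.3436, 0.3837, 0.305]
tool_rot: [0.137, 0.991, -0.0, -0.0]
force: [1.4, 0.8, -0.7]
opening: 0.0855
finger_force: 0.0
```

{"op": "send_rows", "data": {
  "rows": [
    [1,-0.06,-0.036,-0.015,0],
    [1,-0.06,-0.036,-0.015,0],
    [1,-0.06,-0.036,-0.015,0],
    [1,-0.06,-0.036,-0.012,0],
    [1,-0.03,-0.02,0,0],
    [1,0,0,0,-0.016],
    [1,0,0,0,-0.016],
    [1,0,0,0,0]
  ]
}}

```text
time: 1.48
position: [0.4506, 0.2689, 0.333]
tool_rot: [0.037, 0.999, -0.0, -0.0]
force: [0.7, -0.2, -0.4]
opening: 0.0857
finger_force: 0.0
```

```bash
cat >> h.py <<'E'
def wrist():
    s=arm.read_state(); c=arm.read_camera("wrist"); T=np.eye(4);T[:3,:3]=Ro.from_quat(s["tool_rot"]).as_matrix();T[:3,3]=s["position"]
    W=np.linalg.inv(T@np.array(c["hand_eye"])); c["R"]=W[:3,:3];c["t"]=W[:3,3]; return c
E
python3 - <<'E'
from h import *
go([.4426,.2772,.33],1.4937)
c=wrist();save(c,"pics/w1.png");np.save("w1.npy",c,allow_pickle=True)
E
```

```text
t 1.48 pos [0.4506 0.2689 0.333 ] head 1.4972 j6 0.612
 shift mm [8.6 7.7 3. ]  scaled [0.0173 0.0154 0.006 ]
 world turn -0.0035 -> yaw scaled total 0.0006 rows 0.02821137396180795
```

View pics/w1.png

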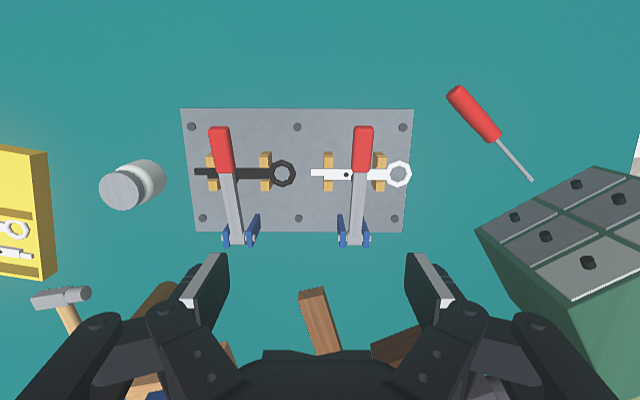

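The wrist view (image up = toward the robot) shows the left station on the right: bright ring at (399,174), tip at (311,173), handle at about (362,148), cheeks at (343–368, 230). The right station has its handle at (222,150) and the dark half from 195 to 296.

```bash
python3 - <<'E'
from h import *
c=np.load("w1.npy",allow_pickle=True).item(); top=np.load("top0.npy",allow_pickle=True).item()
im=c["color"]; hsv=cv2.cvtColor(im,cv2.COLOR_RGB2HSV); H,S,V=[hsv[...,i].astype(int) for i in range(3)]
# plate corners: fit edges by grey mask (non-teal) lines
g=((S<60)&(V>90)&(V<200)).astype(np.uint8); z=np.zeros_like(g); z[95:250,165:430]=1; g=cv2.morphologyEx(g*z,cv2.MORPH_CLOSE,np.ones((15,15)))
q=max(cv2.findContours(g,0,1)[0],key=cv2.contourArea); q4=cv2.approxPolyDP(q,8,True).reshape(-1,2); print(q4.tolist())
P=np.array([onz(c,*p,.015) for p in [(180,108.5),(414,109.5),(402.5,233),(194.5,232.5)]])[:,:2]
print(np.round(P,4).tolist(),"ctr",P.mean(0),[round(float(np.linalg.norm(P[i]-P[i-1])),4) for i in range(4)])
y=(P[1]-P[0])+(P[2]-P[3]);yaw=np.arctan2(-y[0],y[1]);print("yaw",yaw)
ctr=P.mean(0); Rf=np.array([[np.cos(yaw),np.sin(yaw)],[-np.sin(yaw),np.cos(yaw)]])
F=lambda X:np.round(Rf@(np.array(X)[:2]-ctr),4)
# bright half
b=((S<40)&(V>215)).astype(np.uint8); z[:]=0; z[150:195,305:420]=1
ys,xs=np.nonzero(b*z); print("bright span",xs.min(),xs.max(),ys.min(),ys.max())
ring=ys[xs>388]; 
rc=((xs.max()-39/2*(xs.max()-xs.min())/140),(ys[xs>390].min()+ys[xs>390].max())/2)
R=onz(c,*rc,.053);T=onz(c,xs.min(),np.median(ys[xs<xs.min()+6]),.053); print("ring",R,F(R),"tip",T,F(T),"len(120)",np.linalg.norm(R-T))
# brass
br=((H>12)&(H<28)&(S>90)).astype(np.uint8); z[:]=0;z[140:200,190:400]=1
for q in cv2.findContours(br*z,0,1)[0]:
    if cv2.contourArea(q)>20: x,yy,w,h=cv2.boundingRect(q);print("brass",(x,yy,w,h),F(onz(c,x+w/2,yy+h/2,.053)))
bl=((H>100)&(H<125)&(S>110)).astype(np.uint8); z[:]=0;z[200:260,200:400]=1
for q in cv2.findContours(bl*z,0,1)[0]:
    if cv2.contourArea(q)>20: x,yy,w,h=cv2.boundingRect(q);print("blue",(x,yy,w,h),"bottom-row F at .082",F(onz(c,x+w/2,yy+h,.082)),"top",F(onz(c,x+w/2,yy,.082)))
rd=(((H<6)|(H>174))&(S>140)).astype(np.uint8); z[:]=0;z[110:190,195:390]=1
for q in cv2.findContours(rd*z,0,1)[0]:
    if cv2.contourArea(q)>50:
        x,yy,w,h=cv2.boundingRect(q); M=cv2.moments(q); p=(M['m10']/M['m00'],M['m01']/M['m00'])
        e=(p[0],yy); print("red",(x,yy,w,h),p)
        for a in(.0,.1,.2,.3,.4): 
            print(a,[F(onz(c,*p,zz)).tolist() for zz in(.075+.132*np.sin(a)+.008*np.cos(a),)],"end",F(onz(c,*e,.075+.16*np.sin(a)+.008*np.cos(a))), "rel:", -.132*np.cos(a),-.16*np.cos(a))
E
```

```text
[[180, 108], [196, 231], [220, 231], [230, 244], [254, 241], [256, 231], [336, 231], [348, 245], [401, 231], [413, 109]]
[[0.3742, 0.0822], [0.3996, 0.4086], [0.5887, 0.3951], [0.5636, 0.0649]] ctr [0.48150769 0.23766957] [0.1902, 0.3274, 0.1896, 0.3312]
yaw -0.07672247798545619
bright span 311 411 161 186
ring [0.48000253 0.37613848 0.053     ] [-0.0121  0.1379] tip [0.46929321 0.25910527 0.053     ] [-0.0138  0.0204] len(120) 0.11752218177731583
brass (372, 180, 13, 11) [0.005  0.1137]
brass (324, 180, 9, 11) [0.0053 0.0446]
brass (260, 179, 11, 12) [ 0.0048 -0.0425]
brass (208, 179, 13, 12) [ 0.0051 -0.113 ]
brass (205, 153, 10, 15) [-0.0293 -0.1156]
brass (373, 152, 14, 16) [-0.0307  0.1134]
brass (324, 152, 9, 16) [-0.0305  0.044 ]
brass (259, 152, 12, 16) [-0.0302 -0.0415]
blue (223, 225, 7, 23) bottom-row F at .082 [ 0.0868 -0.0955] top [ 0.0524 -0.0925]
blue (362, 218, 7, 30) bottom-row F at .082 [0.0861 0.0956] top [0.0416 0.0933]
blue (337, 215, 9, 33) bottom-row F at .082 [0.0862 0.0627] top [0.0374 0.0613]
blue (246, 214, 14, 34) bottom-row F at .082 [ 0.0867 -0.0591] top
[... 309 characters left out ...]
39 -0.15681065245459866
0.3 [[-0.0562, -0.0785]] end [-0.0812 -0.0737] rel: -0.12610441656458 -0.15285383826009696
0.4 [[-0.0583, -0.0747]] end [-0.0826 -0.0691] rel: -0.12158005120838083 -0.14736975904046162
red (352, 126, 22, 46) (362.1362281822051, 148.257343550447)
0.0 [[-0.0514, 0.0841]] end [-0.0783  0.0827] rel: -0.132 -0.16
0.1 [[-0.0536, 0.0821]] end [-0.0798  0.0804] rel: -0.1313405498166994 -0.15920066644448413
0.2 [[-0.0557, 0.0802]] end [-0.0813  0.0781] rel: -0.1293687882750439 -0.15681065245459866
0.3 [[-0.0578, 0.0783]] end [-0.0827  0.0759] rel: -0.12610441656458 -0.15285383826009696
0.4 [[-0.0598, 0.0765]] end [-0.0841  0.0737] rel: -0.12158005120838083 -0.14736975904046162
```

```bash
cat >> h.py <<'E'
FC=np.array([.4815,.2377]);FY=-.0767
def fx(x,y,z): return [FC[0]+np.cos(FY)*x-np.sin(FY)*y, FC[1]+np.sin(FY)*x+np.cos(FY)*y, z]
E
python3 - <<'E'
from h import *
print(fx(-.057,.0795,.107));go(fx(-.057,.0795,.107),np.pi/2+FY)
E
```

```text
[np.float64(0.43075925331048015), np.float64(0.3213338844332247), 0.107]
t 1.53 pos [0.4504 0.2692 0.3331] head 1.4935 j6 0.616
 shift mm [ 23.5  50.5 226.1]  scaled [0.0471 0.1011 0.4521]
 world turn 0.0006 -> yaw scaled total -0.0001 rows 0.004939394574465794
```

{"op": "send_rows", "data": {
  "rows": [
    [1,0.016,0.034,0.03,0],
    [1,0.016,0.034,0.06,0],
    [1,0.015,0.033,0.07,0],
    [1,0,0,0.07,0],
    [1,0,0,0.07,0],
    [1,0,0,0.06,0],
    [1,0,0,0.03,0],
    [1,0,0,0,0]
  ]
}}

```text
time: 2.2
position: [0.4278, 0.3201, 0.1342]
tool_rot: [0.038, 0.999, -0.002, -0.003]
force: [-0.3, -0.7, 0.0]
opening: 0.0856
finger_force: 0.0
```

```bash
python3 - <<'E'
from h import *
go(fx(-.057,.0795,.107),np.pi/2+FY)
c=wrist();save(c,"pics/w2.png");np.save("w2.npy",c,allow_pickle=True)
E
```

```text
t 2.2 pos [0.4278 0.3201 0.1342] head 1.4944 j6 0.719
 shift mm [-3.   1.6 27.2]  scaled [-0.006   0.0032  0.0544]
 world turn -0.0003 -> yaw scaled total 0.0 rows 0.0024801816128938725
```

View pics/w2.png

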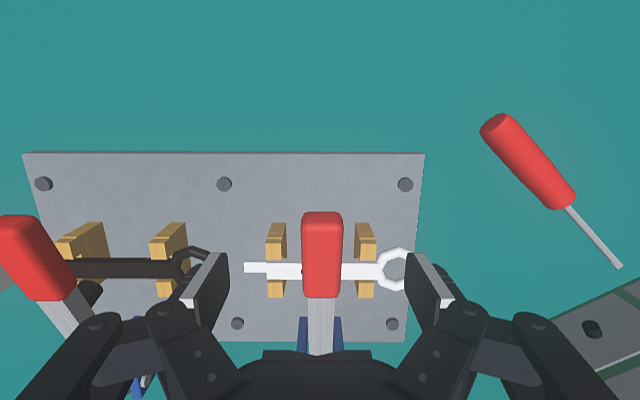

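Wrist view: the red handle (302–343, 212–297) is centred between the pads (228 and 407) and the bright half lies below. I'll go down and grip.

{"op": "send_rows", "data": {
  "newtons": 30,
  "rows": [
    [1,-0.004,0.003,0.03,0],
    [1,-0.002,0,0.022,0],
    [1,0,0,0,0],
    [0,0,0,0,0],
    [0,0,0,0,0],
    [0,0,0,0,0],
    [0,0,0,0,0],
    [0,0,0,0,0]
  ]
}}

```text
time: 2.92
position: [0.4341, 0.3231, 0.1129]
tool_rot: [0.037, 0.999, 0.0, 0.0]
force: [0.1, 0.7, 0.3]
opening: 0.026
finger_force: 0.0
```

```bash
python3 - <<'E'
from h import *
go(fx(-.057,.0795,.107),np.pi/2+FY); s=arm.read_state(); print(s["opening"],s["finger_force"],s["force"])
# arc waypoints for r=.135 about hinge x=.072
import math
p=s["position"]; Rf=np.array([[np.cos(FY),np.sin(FY)],[-np.sin(FY),np.cos(FY)]]); f=Rf@(p[:2]-FC); print("F",f)
r=math.hypot(f[0]-.072,p[2]-.075);a0=math.atan2(p[2]-.075,.072-f[0]);print("r",r,"a0",a0)
A=np.arange(a0,1.85,.15);A=np.append(A,1.8)
for a,b in zip(A,A[1:]): print(round(b,2),"tx",round((r*(math.cos(b)-math.cos(a)))/.5,4),"tz",round(-(r*(math.sin(b)-math.sin(a)))/.5,4))
E
```

```text
t 2.92 pos [0.4341 0.3231 0.1129] head 1.4959 j6 0.715
 shift mm [ 3.2 -2.   5.9]  scaled [ 0.0065 -0.0041  0.0118]
 world turn -0.0018 -> yaw scaled total 0.0003 rows 0.014776117713406478
0.025989933958293843 0.0 [0.05978712 0.66067003 0.26578021]
F [-0.05376135  0.0815467 ]
r 0.13134738856261766 a0 0.2926898005839449
0.44 tx -0.0142 tz -0.0367
0.59 tx -0.0195 tz -0.0342
0.74 tx -0.0244 tz -0.0309
0.89 tx -0.0287 tz -0.0269
1.04 tx -0.0324 tz -0.0223
1.19 tx -0.0354 tz -0.0172
1.34 tx -0.0376 tz -0.0118
1.49 tx -0.0389 tz -0.006
1.64 tx -0.0394 tz -0.0001
1.79 tx -0.0389 tz 0.0058
1.8 tx -0.0019 tz 0.0004
```

{"op": "send_rows", "data": {
  "rows": [
    [0,0,0,0.01,0],
    [0,0,0,0,0],
    [0,0,0,0,0]
  ]
}}

```text
time: 3.17
position: [0.4328, 0.3223, 0.107]
tool_rot: [0.037, 0.999, -0.001, -0.001]
force: [-4.2, -1.0, 0.7]
opening: 0.0212
finger_force: 35.6
```

{"op": "send_rows", "data": {
  "rows": [
    [0,-0.0126,-0.0373,-0.0,0],
    [0,0,0,0,0]
  ]
}}

```text
time: 3.33
position: [0.4341, 0.3205, 0.1105]
tool_rot: [0.033, 0.999, 0.02, -0.008]
force: [-26.8, 54.4, 4.5]
opening: 0.0211
finger_force: 44.0
```

I put the lift in the y column by mistake. Undoing that now.

{"op": "send_rows", "data": {
  "rows": [
    [0,0.0126,0.0373,0,0],
    [0,0,0,0,0]
  ]
}}

```text
time: 3.5
position: [0.4332, 0.3224, 0.1071]
tool_rot: [0.037, 0.999, -0.002, 0.0]
force: [-2.2, -7.8, 2.4]
opening: 0.0213
finger_force: 37.3
```

{"op": "send_rows", "data": {
  "rows": [
    [0,-0.0126,0,-0.0373,0],
    [0,-0.018,0,-0.035,0],
    [0,-0.023,0,-0.032,0],
    [0,-0.0276,0,-0.0281,0],
    [0,0,0,0,0]
  ]
}}

```text
time: 3.92
position: [0.4756, 0.319, 0.1754]
tool_rot: [0.038, 0.999, -0.001, 0.0]
force: [-6.6, -4.4, 7.6]
opening: 0.0212
finger_force: 36.5
```

{"op": "send_rows", "data": {
  "rows": [
    [0,-0.0315,0,-0.0237,0],
    [0,-0.0347,0,-0.0187,0],
    [0,-0.037,0,-0.0133,0],
    [0,-0.0386,0,-0.0077,0],
    [0,-0.0394,0,-0.0018,0],
    [0,-0.0392,0,0.004,0],
    [0,0,0,0,0],
    [0,0,0,0,0]
  ]
}}

```text
time: 4.58
position: [0.586, 0.3105, 0.2042]
tool_rot: [0.038, 0.999, -0.001, 0.001]
force: [0.8, -5.3, 2.5]
opening: 0.0212
finger_force: 35.1
```

```bash
python3 - <<'E'
from h import *
import math
s=arm.read_state(); p=s["position"]; Rf=np.array([[np.cos(FY),np.sin(FY)],[-np.sin(FY),np.cos(FY)]]); f=Rf@(p[:2]-FC); print("F",f,p)
print("r",math.hypot(f[0]-.072,p[2]-.075),"a",math.atan2(p[2]-.075,.072-f[0]),s["finger_force"],s["force"])
E
```

```text
F [0.09856807 0.08058043] [0.58595275 0.31049076 0.20415168]
r 0.13185605863072095 a 1.773678284970017 35.054163336753845 [ 0.84119191 -5.34271041  2.46079055]
```

{"op": "send_rows", "data": {
  "rows": [
    [1,0,0,0,0],
    [1,0,0,0,0],
    [1,0,0,0,0],
    [1,0,0,0,0],
    [1,0,0,-0.05,0],
    [1,0,0,-0.08,0],
    [1,0,0,-0.08,0],
    [1,0.03,0,-0.02,0]
  ]
}}

```text
time: 5.25
position: [0.5724, 0.3139, 0.3257]
tool_rot: [0.038, 0.999, 0.002, 0.004]
force: [-1.2, -0.1, 1.0]
opening: 0.0853
finger_force: 0.0
```

{"op": "send_rows", "data": {
  "rows": [
    [1,0.06,0,0,0],
    [1,0.07,0,0,0],
    [1,0.06,0,0,0],
    [1,0.02,0,0,0],
    [1,0,0,0,0.0192],
    [1,0,0,0,0.0192],
    [1,0,0,0,0.0192],
    [1,0,0,0,0.0192]
  ]
}}

```text
time: 5.92
position: [0.4645, 0.321, 0.3193]
tool_rot: [0.278, 0.961, 0.0, 0.0]
force: [0.5, 1.3, -0.8]
opening: 0.0853
finger_force: 0.0
```

{"op": "send_rows", "data": {
  "rows": [
    [1,0,0,0,0.0192],
    [1,0,0,0,0.0192],
    [1,0,0,0,0.0192],
    [1,0,0,0,0.0192],
    [1,0,0,0,0.0192],
    [1,0,0,0,0.0192],
    [1,0,0,0,0.0192],
    [1,0,0,0,0.0192]
  ]
}}

```text
time: 6.58
position: [0.4647, 0.3209, 0.3191]
tool_rot: [0.692, 0.722, 0.0, 0.0]
force: [0.3, 0.4, 0.2]
opening: 0.0856
finger_force: 0.0
```

```bash
python3 - <<'E'
from h import *
go(fx(-.0130,.079,.15),FY)
c=wrist();save(c,"pics/w3.png");np.save("w3.npy",c,allow_pickle=True)
E
```

```text
t 6.58 pos [0.4647 0.3209 0.3191] head 0.0428 j6 2.132
 shift mm [ -3.9   9.6 169.1]  scaled [-0.0078  0.0193  0.3383]
 world turn -0.1195 -> yaw scaled total 0.019 rows 0.9559905708134551
```

View pics/w3.png

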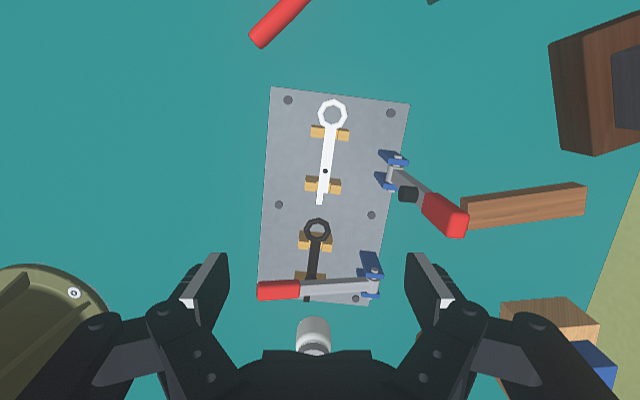

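The left lever is open (its handle at 446,215) and the bright half is still seated: ring at (332,115), tip at (319,204). Measuring it directly from here.

```bash
python3 - <<'E'
from h import *
c=np.load("w3.npy",allow_pickle=True).item()
hsv=cv2.cvtColor(c["color"],cv2.COLOR_RGB2HSV); b=((hsv[...,1]<40)&(hsv[...,2]>205)).astype(np.uint8); z=np.zeros_like(b); z[92:212,305:355]=1
q=max(cv2.findContours(b*z,0,1)[0],key=cv2.contourArea).reshape(-1,2).astype(float)
P=np.array([onz(c,*p,.053)[:2] for p in q]); 
(rx,ry),rr=cv2.minEnclosingCircle(P[P[:,1]>P[:,1].max()-.0375].astype(np.float32)); print("ring",rx,ry,rr*2)
bar=P[(P[:,1]<P[:,1].max()-.045)&(P[:,1]>P[:,1].min()+.02)]; v=cv2.fitLine(bar.astype(np.float32),2,0,.01,.01).ravel(); h=np.arctan2(v[1],v[0])%np.pi; print("bar heading",h,"->perp",h-np.pi/2)
far=P[np.argmin(P[:,1])]; d=np.array([np.cos(h),np.sin(h)]); r=np.array([rx,ry]); print("tip",far,"L(ring-tip 120)",(r-far)@d)
m=v[2:]; n=np.array([-d[1],d[0]]); t=((r+far)/2-m)@d  # ring +60, tip -60 -> origin midway
o=m+t*d; print("origin",o, "expected",fx(-.013,.079,0)); go([*o,.1],h-np.pi/2)
E
```

```text
ring 0.4807218909263611 0.3773314952850342 0.03829183056950569
bar heading 1.4843571 ->perp -0.08643925
tip [0.46616974 0.25898358] L(ring-tip 120) 0.11916236910831308
origin [0.47661603 0.31788282] expected [np.float64(0.4745915807571763), np.float64(0.3174638623912194), 0]
t 6.63 pos [0.4647 0.3209 0.3192] head 0.0375 j6 2.138
 shift mm [ -3.5  11.7 219.2]  scaled [-0.0071  0.0233  0.4383]
 world turn -0.124 -> yaw scaled total 0.0197 rows 0.991768764052356
```

{"op": "send_rows", "data": {
  "rows": [
    [1,-0.0065,0.022,0,0.0185],
    [1,0,0,0.05,0],
    [1,0,0,0.08,0],
    [1,0,0,0.08,0],
    [1,0,0,0.08,0],
    [1,0,0,0.07,0],
    [1,0,0,0.04,0],
    [1,0,0,0,0]
  ]
}}

```text
time: 7.3
position: [0.4724, 0.3159, 0.1141]
tool_rot: [0.73, 0.684, -0.004, -0.001]
force: [0.3, -0.7, -0.1]
opening: 0.0854
finger_force: 0.0
```

```bash
python3 - <<'E'
from h import *
go([.4758,.3177,.0605],-.08)
E
```

```text
t 7.3 pos [0.4724 0.3159 0.1141] head -0.0651 j6 2.225
 shift mm [ 2.3  3.6 53.6]  scaled [0.0045 0.0072 0.1071]
 world turn -0.0149 -> yaw scaled total 0.0024 rows 0.11881142898042363
```

{"op": "send_rows", "data": {
  "rows": [
    [1,0.004,0.006,0.03,0.002],
    [1,0,0,0.02,0],
    [1,0,0,0,0],
    [1,0,0,0,0],
    [1,0,0,0,0]
  ]
}}

```text
time: 7.72
position: [0.4796, 0.3202, 0.0954]
tool_rot: [0.735, 0.678, 0.001, 0.0]
force: [-0.3, -0.1, 0.6]
opening: 0.0857
finger_force: 0.0
```

```bash
python3 - <<'E'
from h import *
go([.4758,.3177,.0605],-.08)
E
```

```text
t 7.72 pos [0.4796 0.3202 0.0954] head -0.0797 j6 2.239
 shift mm [-2.8 -3.7 34.9]  scaled [-0.0056 -0.0073  0.0698]
 world turn -0.0003 -> yaw scaled total 0.0 rows 0.002018225510948213
```

{"op": "send_rows", "data": {
  "rows": [
    [1,-0.0056,-0.0073,0.03,0],
    [1,0,0,0.03,0],
    [1,0,0,0.01,0],
    [1,0,0,0,0],
    [1,0,0,0,0]
  ]
}}

```text
time: 8.13
position: [0.4754, 0.3174, 0.0599]
tool_rot: [0.735, 0.678, 0.0, 0.0]
force: [-0.5, -0.4, 0.3]
opening: 0.0854
finger_force: 0.0
```

```bash
python3 - <<'E'
from h import *
go([.4758,.3177,.0605],-.08)
E
```

```text
t 8.13 pos [0.4754 0.3174 0.0599] head -0.0802 j6 2.24
 shift mm [ 0.3  0.4 -0.6]  scaled [ 0.0006  0.0008 -0.0013]
 world turn 0.0002 -> yaw scaled total -0.0 rows 0.0019005528029918395
```

{"op": "send_rows", "data": {
  "newtons": 40,
  "rows": [
    [0,0,0,0,0],
    [0,0,0,0,0],
    [0,0,0,0,0],
    [0,0,0,0,0],
    [0,0,0,0,0],
    [0,0,0,0,0],
    [0,0,0,0,0],
    [0,0,0,0,0]
  ]
}}

```text
time: 8.8
position: [0.4753, 0.3173, 0.0594]
tool_rot: [0.735, 0.678, 0.0, 0.0]
force: [-0.5, -1.1, 3.7]
opening: 0.0126
finger_force: 40.1
```

{"op": "send_rows", "data": {
  "rows": [
    [0,0,0,0,0],
    [0,0,0,0,0]
  ]
}}

```text
time: 8.97
position: [0.4753, 0.3173, 0.0595]
tool_rot: [0.735, 0.678, 0.0, 0.0]
force: [-0.5, -0.2, 5.2]
opening: 0.0125
finger_force: 40.2
```

{"op": "send_rows", "data": {
  "rows": [
    [0,0,0,-0.02,0],
    [0,0,0,-0.04,0],
    [0,0,0,-0.06,0],
    [0,0,0,-0.07,0],
    [0,0,0,-0.07,0],
    [0,0,0,-0.07,0],
    [0,0,0,-0.06,0],
    [0,0,0,-0.03,0]
  ]
}}

```text
time: 9.63
position: [0.4758, 0.3178, 0.2738]
tool_rot: [0.735, 0.678, 0.002, 0.0]
force: [1.0, 0.3, -1.2]
opening: 0.0126
finger_force: 39.7
```

```bash
python3 - <<'E'
from h import *
# tray: centre from top (0.4946,-.2645), yaw -.2528; bay at local x ~ -(97/2+2.5)=-.0505..; half: ring toward +y -> origin y -0.01
TC=np.array([.4946,-.2645]);ty=-.2528
def tr(x,y): return TC+np.array([np.cos(ty)*x-np.sin(ty)*y,np.sin(ty)*x+np.cos(ty)*y])
s=arm.read_state();print(s["finger_force"],s["opening"],s["joints"])
print(tr(-.0505,-.01)); go([*tr(-.0505,-.01),.27],ty)
E
```

```text
39.68569457530975 0.012563784539283501 [ 5.88849185e-01  2.48179903e-01 -7.59796276e-02  1.24192924e+00
  1.87719108e-04  2.23996003e+00]
[ 0.44320394 -0.2615513 ]
t 9.63 pos [0.4758 0.3178 0.2738] head -0.0803 j6 2.24
 shift mm [-580.1   14.     2.1]  scaled [-1.1603  0.028   0.0041]
 world turn -0.1725 -> yaw scaled total 0.0275 rows 1.3798435404248082
```

{"op": "send_rows", "data": {
  "rows": [
    [0,-0.02,0,0,0],
    [0,-0.045,0,0,0],
    [0,-0.065,0,0,0],
    [0,-0.07,0,0,0],
    [0,-0.07,0,0,0],
    [0,-0.07,0,0,0],
    [0,-0.07,0,0,0],
    [0,-0.07,0,0,0]
  ]
}}

```text
time: 10.3
position: [0.4538, 0.0758, 0.2676]
tool_rot: [0.735, 0.678, -0.001, -0.001]
force: [1.0, -0.4, -0.9]
opening: 0.0126
finger_force: 39.7
```

{"op": "send_rows", "data": {
  "rows": [
    [0,-0.07,0,0,0],
    [0,-0.07,0,0,0],
    [0,-0.07,0,0,0],
    [0,-0.07,0,0,0],
    [0,-0.07,0,0,0],
    [0,-0.07,0,0,0],
    [0,-0.07,0,0,0],
    [0,-0.06,0,0,0]
  ]
}}

```text
time: 10.97
position: [0.4316, -0.1981, 0.2677]
tool_rot: [0.735, 0.678, -0.001, -0.001]
force: [0.8, -0.2, -1.3]
opening: 0.0127
finger_force: 39.7
```

{"op": "send_rows", "data": {
  "rows": [
    [0,-0.05,0.01,0,0.009],
    [0,-0.03,0.01,0,0.009],
    [0,0,0,0,0.009],
    [0,0,0,0,0],
    [0,0,0,0,0],
    [0,0,0,0,0]
  ]
}}

```text
time: 11.47
position: [0.4387, -0.2364, 0.2683]
tool_rot: [0.789, 0.614, -0.0, -0.001]
force: [-0.2, -0.2, -1.6]
opening: 0.0127
finger_force: 39.6
```

```bash
python3 - <<'E'
from h import *
go([.4432,-.2616,.2],-.2528); s=arm.read_state(); print(s["finger_force"])
c=wrist();save(c,"pics/w4.png");np.save("w4.npy",c,allow_pickle=True)
E
```

```text
t 11.47 pos [ 0.4387 -0.2364  0.2683] head -0.2483 j6 1.325
 shift mm [-23.3  10.7  68.3]  scaled [-0.0467  0.0214  0.1366]
 world turn -0.0045 -> yaw scaled total 0.0007 rows 0.03577161404304263
39.64886426925659
```

View pics/w4.png

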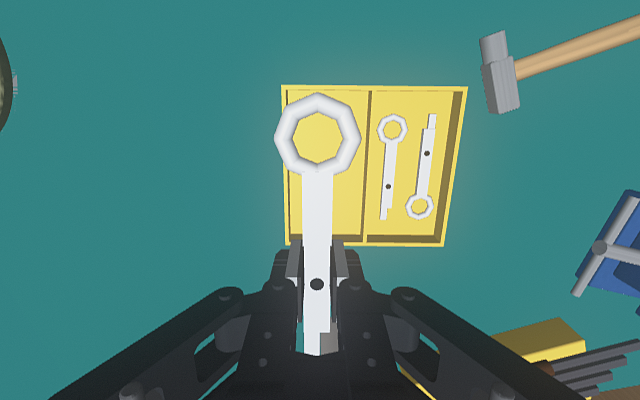

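The half is held straight between the pads. The tray's rim corners are at about (282,85), (468,87), (444,246) and (286,245), and the dividing wall runs from (370,91) to (365,240).

```bash
python3 - <<'E'
from h import *
c=np.load("w4.npy",allow_pickle=True).item()
P=np.array([onz(c,*p,.03)[:2] for p in [(282,85),(468,87),(444,246),(286,246)]])
print(np.round(P,4).tolist(),"ctr",P.mean(0),[round(float(np.linalg.norm(P[i]-P[i-1])),4) for i in range(4)])
y=(P[0]-P[3])+(P[1]-P[2]);x=(P[1]-P[0])+(P[2]-P[3]);yaw=np.arctan2(-y[0],y[1]);yx=np.arctan2(x[1],x[0]);print(yaw,yx)
C=(P.mean(0)*2+np.array([.4946,-.2645]))/3; ty=-.2528
D=np.array([onz(c,*p,.03)[:2] for p in [(370,91),(365.5,240)]]);print("divider",D.tolist())
R=np.array([[np.cos(ty),-np.sin(ty)],[np.sin(ty),np.cos(ty)]])
print("div local",((D-C)@R).tolist())
g=C+R@[-.0505,-.010]; print("C",C,"goal",g); go([*g,.08],ty)
# held half: bar axis at z=pos-0.012
E
```

```text
[[0.4225, -0.1397], [0.6243, -0.193], [0.5744, -0.3854], [0.3714, -0.3341]] ctr [ 0.49813737 -0.26303451] [0.201, 0.2088, 0.1987, 0.2094]
-0.25551651269075537 -0.2529103940379181
divider [[0.5168841275403708, -0.1701795330584049], [0.47530852519426103, -0.35125884177125866]]
div local [[-0.004054137559235224, 0.09536041304001454], [0.0009825251058982168, -0.09036217251049003]]
C [ 0.49695825 -0.263523  ] goal [ 0.44556219 -0.26057431]
t 11.52 pos [ 0.4389 -0.2364  0.2686] head -0.2483 j6 1.325
 shift mm [-21.9  12.6 188.6]  scaled [-0.0438  0.0252  0.3772]
 world turn -0.0045 -> yaw scaled total 0.0007 rows 0.036149487120102464
```

{"op": "send_rows", "data": {
  "rows": [
    [0,-0.022,0.0125,0,0],
    [0,-0.022,0.0125,0.03,0],
    [0,0,0,0.06,0],
    [0,0,0,0.07,0],
    [0,0,0,0.06,0],
    [0,0,0,0.06,0],
    [0,0,0,0.05,0],
    [0,0,0,0.03,0]
  ]
}}

```text
time: 12.18
position: [0.4448, -0.2607, 0.0862]
tool_rot: [0.789, 0.614, -0.001, -0.001]
force: [-0.7, 0.5, -1.1]
opening: 0.0127
finger_force: 39.6
```

{"op": "send_rows", "data": {
  "rows": [
    [0,0,0,0.02,0],
    [0,0,0,0,0],
    [0,0,0,0,0],
    [0,0,0,0,0]
  ]
}}

```text
time: 12.52
position: [0.4472, -0.262, 0.0803]
tool_rot: [0.79, 0.614, 0.0, 0.001]
force: [-0.4, -0.1, -1.2]
opening: 0.0131
finger_force: 39.6
```

```bash
python3 - <<'E'
from h import *
go([.4456,-.2606,.0235],-.2528); s=arm.read_state(); print(s["finger_force"],s["force"])
E
```

```text
t 12.52 pos [ 0.4472 -0.262   0.0803] head -0.2497 j6 1.291
 shift mm [ 1.  -2.  56.8]  scaled [ 0.002  -0.004   0.1136]
 world turn -0.0031 -> yaw scaled total 0.0005 rows 0.025100801929704986
39.64416325092316 [-0.44298221 -0.1396218  -1.21369356]
```

{"op": "send_rows", "data": {
  "rows": [
    [0,0,0,0.03,0],
    [0,0,0,0.03,0],
    [0,0,0,0.025,0],
    [0,0,0,0.02,0],
    [0,0,0,0.008,0],
    [0,0,0,0,0],
    [0,0,0,0,0],
    [0,0,0,0,0]
  ]
}}

```text
time: 13.18
position: [0.4468, -0.2618, 0.0234]
tool_rot: [0.79, 0.613, 0.0, 0.001]
force: [-0.5, -0.7, -0.3]
opening: 0.0123
finger_force: 39.7
```

{"op": "send_rows", "data": {
  "rows": [
    [0.4,0,0,0,0],
    [0.4,0,0,0,0],
    [0.4,0,0,0,0],
    [0.4,0,0,0,0],
    [0.4,0,0,0,0],
    [0.4,0,0,-0.02,0],
    [0.4,0,0,-0.04,0],
    [0.4,0,0,-0.06,0]
  ]
}}

```text
time: 13.85
position: [0.4443, -0.2603, 0.0817]
tool_rot: [0.79, 0.613, -0.001, -0.002]
force: [0.5, 0.2, -0.2]
opening: 0.0344
finger_force: 0.0
```

{"op": "send_rows", "data": {
  "rows": [
    [0.4,0,0,-0.07,0],
    [0.4,0,0,-0.07,0],
    [0.4,0,0,-0.07,0],
    [0.4,0,0,-0.07,0],
    [0.4,0,0,-0.07,0],
    [0.4,0,0,-0.03,0],
    [0.4,0,0,0,0],
    [0.4,0,0,0,0]
  ]
}}

```text
time: 14.52
position: [0.4466, -0.2617, 0.274]
tool_rot: [0.79, 0.613, 0.0, 0.001]
force: [-0.7, 0.1, -0.6]
opening: 0.034
finger_force: 0.0
```

```bash
python3 - <<'E'
from h import *
go(fx(.10,.0805,.32),np.pi/2+FY); s=arm.read_state(); print(s["opening"],s["joints"])
c=wrist();save(c,"pics/w5.png");np.save("w5.npy",c,allow_pickle=True)
hsv=cv2.cvtColor(c["color"],cv2.COLOR_RGB2HSV); b=((hsv[...,1]<40)&(hsv[...,2]>205)).astype(np.uint8)
for q in cv2.findContours(b,0,1)[0]:
    if cv2.contourArea(q)>60: M=cv2.moments(q);p=(M['m10']/M['m00'],M['m01']/M['m00']);print(p,cv2.contourArea(q),onz(c,*p,.013),cv2.minAreaRect(q))
E
```

```text
t 14.52 pos [ 0.4466 -0.2617  0.274 ] head -0.2501 j6 1.291
 shift mm [589.   -5.1 -46.4]  scaled [ 1.178  -0.0101 -0.0929]
 world turn -1.3974 -> yaw scaled total 0.2224 rows 11.179454682196386
0.03397247456296452 [-5.30010660e-01  1.46631205e-01 -2.00595644e-01  1.22092220e+00
 -1.53014053e-06  1.29085109e+00]
(336.27777777777777, 344.5763888888889) 72.0 [ 0.40357883 -0.55811277  0.013     ] ((336.4281921386719, 345.6246643066406), (11.911507606506348, 48.365379333496094), 83.92753601074219)
(378.3029295913343, 135.98005908419498) 1354.0 [ 0.5293106 -0.251814   0.013    ] ((372.7134094238281, 147.87594604492188), (29.659955978393555, 107.73340606689453), 10.750967025756836)
(315.9950266860747, 137.1137797185832) 1374.0 [ 0.45332941 -0.23383903  0.013     ] ((316.5, 148.5), (107.0, 29.0), 90.0)
(412.10009219017513, 157.76465165283813) 1265.5 [ 0.56614988 -0.28975538  0.013     ] ((417.1986999511719, 148.08819580078125), (26.806604385375977, 108.16590881347656), 12.295267105102539)
```

View pics/w5.png

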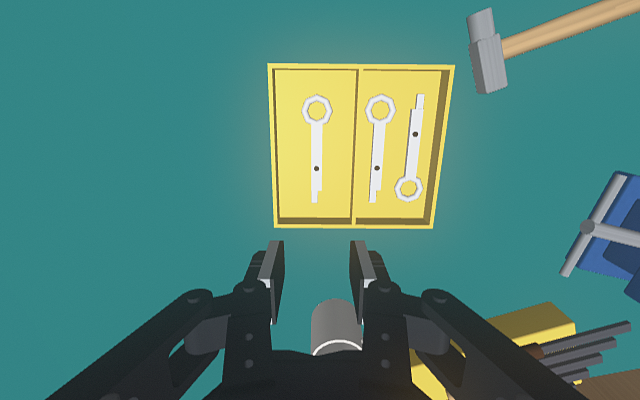

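The bright half lies flat in the empty bay (316, 97–203), between the rim (272) and the divider (356). Now back to the open lever.

{"op": "send_rows", "data": {
  "rows": [
    [0.6,0.02,0,-0.03,0],
    [0.6,0.045,0,-0.03,0],
    [0.6,0.065,0,-0.03,0],
    [0.6,0.072,0,0,0],
    [0.6,0.075,0,0,0],
    [0.6,0.075,0,0,0],
    [0.6,0.075,0,0,0],
    [0.6,0.075,0,0,0]
  ]
}}

```text
time: 15.23
position: [0.5073, -0.0164, 0.3158]
tool_rot: [0.79, 0.613, -0.001, -0.001]
force: [0.4, -0.4, 0.6]
opening: 0.0515
finger_force: 0.0
```

{"op": "send_rows", "data": {
  "rows": [
    [0.6,0.075,0,0,0],
    [0.6,0.075,0,0,0],
    [0.6,0.075,0,0,0],
    [0.6,0.075,0,0,0],
    [0.6,0.075,0,0,0],
    [0.6,0.075,0,0,0],
    [0.6,0.075,0,0,0],
    [0.6,0.07,0,0,0]
  ]
}}

```text
time: 15.9
position: [0.5811, 0.2718, 0.3152]
tool_rot: [0.79, 0.614, -0.002, -0.0]
force: [0.4, -0.5, 0.5]
opening: 0.0511
finger_force: 0.0
```

{"op": "send_rows", "data": {
  "rows": [
    [0.6,0.05,0,0,-0.0195],
    [0.6,0,0,0,-0.0195],
    [0.6,0,0,0,-0.0195],
    [0.6,0,0,0,-0.0195],
    [0.6,0,0,0,-0.0195],
    [0.6,0,0,0,-0.0195],
    [0.6,0,0,0,-0.0195],
    [0.6,0,0,0,-0.0195]
  ]
}}

```text
time: 16.57
position: [0.5872, 0.2938, 0.3151]
tool_rot: [0.405, 0.914, -0.002, -0.001]
force: [0.6, 0.2, 0.7]
opening: 0.0512
finger_force: 0.0
```

{"op": "send_rows", "data": {
  "rows": [
    [0.6,0,0,0,-0.0195],
    [0.6,0,0,0,-0.0195],
    [0.6,0,0,0,-0.0195],
    [0.6,0,0,0,-0.0195],
    [0.6,0,0,0,-0.0195],
    [0.6,0,0,0,-0.0195],
    [0.6,0,0,0,0],
    [0.6,0,0,0,0]
  ]
}}

```text
time: 17.23
position: [0.5874, 0.2939, 0.3158]
tool_rot: [0.054, 0.999, -0.001, -0.001]
force: [-0.3, -0.5, 0.0]
opening: 0.0516
finger_force: 0.0
```

```bash
python3 - <<'E'
from h import *
go([.586,.3105,.205],np.pi/2+FY)
E
```

```text
t 17.23 pos [0.5874 0.2939 0.3158] head 1.4619 j6 0.573
 shift mm [  2.9  16.5 110.8]  scaled [0.0059 0.033  0.2216]
 world turn 0.0322 -> yaw scaled total -0.0051 rows 0.25746415314072557
```

{"op": "send_rows", "data": {
  "rows": [
    [1,0.006,0.033,0,-0.005],
    [1,0,0,0.03,0],
    [1,0,0,0.06,0],
    [1,0,0,0.06,0],
    [1,0,0,0.05,0],
    [1,0,0,0.02,0],
    [1,0,0,0,0],
    [1,0,0,0,0]
  ]
}}

```text
time: 17.9
position: [0.5867, 0.3113, 0.2078]
tool_rot: [0.037, 0.999, -0.0, -0.0]
force: [0.1, 0.9, 0.3]
opening: 0.0855
finger_force: 0.0
```

```bash
python3 - <<'E'
from h import *
go([.586,.3105,.205],np.pi/2+FY);print(arm.read_state()["force"])
E
```

```text
t 17.9 pos [0.5867 0.3113 0.2078] head 1.4962 j6 0.562
 shift mm [ 0.6 -0.9  2.8]  scaled [ 0.0013 -0.0018  0.0055]
 world turn -0.0021 -> yaw scaled total 0.0003 rows 0.0171202416183025
[0.1054464  0.89108793 0.31205388]
```

{"op": "send_rows", "data": {
  "newtons": 30,
  "rows": [
    [0,0,0,0,0],
    [0,0,0,0,0],
    [0,0,0,0,0],
    [0,0,0,0,0],
    [0,0,0,0,0],
    [0,0,0,0,0],
    [0,0,0,0,0],
    [0,0,0,0,0]
  ]
}}

```text
time: 18.57
position: [0.5872, 0.3103, 0.2084]
tool_rot: [0.037, 0.999, -0.0, 0.001]
force: [-0.5, -4.3, 7.3]
opening: 0.0216
finger_force: 31.7
```

{"op": "send_rows", "data": {
  "rows": [
    [0,0.0397,0,-0.005,0],
    [0,0.04,0,0.001,0],
    [0,0.0394,0,0.007,0],
    [0,0.0379,0,0.0128,0],
    [0,0.0355,0,0.0183,0],
    [0,0.0324,0,0.0234,0],
    [0,0.0286,0,0.028,0],
    [0,0,0,0,0]
  ]
}}

```text
time: 19.23
position: [0.4579, 0.3203, 0.1633]
tool_rot: [0.036, 0.999, -0.0, -0.001]
force: [-1.0, -0.1, -0.7]
opening: 0.0216
finger_force: 31.0
```

```bash
python3 - <<'E'
from h import *
import math
s=arm.read_state(); p=s["position"]; Rf=np.array([[np.cos(FY),np.sin(FY)],[-np.sin(FY),np.cos(FY)]]); f=Rf@(p[:2]-FC); print("F",f,p)
print("r",math.hypot(f[0]-.072,p[2]-.075),"a",math.atan2(p[2]-.075,.072-f[0]),s["finger_force"],s["force"])
E
```

```text
F [-0.02982505  0.08052095] [0.45793254 0.32026955 0.16331217]
r 0.1347864269964717 a 0.7144483764070394 31.047255992889404 [-1.04607833 -0.07139509 -0.71653696]
```

{"op": "send_rows", "data": {
  "rows": [
    [0,0.0239,0,0.0321,0],
    [0,0.0188,0,0.0353,0],
    [0,0.0133,0,0.0377,0],
    [0,0.0076,0,0.0393,0],
    [0,0.002,0,0.028,0],
    [0,0,0,0,0],
    [0,0,0,0,0]
  ]
}}

```text
time: 19.82
position: [0.4263, 0.3227, 0.078]
tool_rot: [0.037, 0.999, -0.0, -0.002]
force: [-4.7, 1.5, -4.6]
opening: 0.0214
finger_force: 29.5
```

{"op": "send_rows", "data": {
  "rows": [
    [0,0,0,0.012,0],
    [0,0,0,0,0],
    [0,0,0,0,0]
  ]
}}

```text
time: 20.07
position: [0.4263, 0.3227, 0.0729]
tool_rot: [0.037, 0.999, -0.0, -0.002]
force: [-7.7, 0.1, -1.2]
opening: 0.0219
finger_force: 30.0
```

{"op": "send_rows", "data": {
  "rows": [
    [1,0,0,0,0],
    [1,0,0,0,0],
    [1,0,0,0,0],
    [1,0,0,0,0],
    [1,0,0,-0.04,0],
    [1,0,0,-0.05,0],
    [1,0,0,-0.04,0],
    [0,0,0,0,0]
  ]
}}

```text
time: 20.73
position: [0.4304, 0.3245, 0.1421]
tool_rot: [0.037, 0.999, 0.002, 0.003]
force: [0.8, 0.1, -0.9]
opening: 0.0753
finger_force: 0.0
```

{"op": "send_rows", "data": {
  "rows": [
    [0,0,0,0,0],
    [0,0,0,0,0],
    [0,0,0,0,0],
    [0,0,0,0,0],
    [0,0,0,0,0],
    [0,0,0,0,0],
    [0,0,0,0,0],
    [0,0,0,0,0]
  ]
}}

```text
time: 21.4
position: [0.4276, 0.3227, 0.1374]
tool_rot: [0.037, 0.999, -0.0, -0.0]
force: [-0.6, 0.3, -0.7]
opening: -0.0001
finger_force: 0.0
```

{"op": "send_rows", "data": {
  "rows": [
    [0,0,0,0,0],
    [0,0,0,0,0],
    [0,0,0,0.03,0],
    [0,0,0,0.02,0],
    [0,0,0,0.01,0],
    [0,0,0,0,0]
  ]
}}

```text
time: 21.9
position: [0.4266, 0.322, 0.1061]
tool_rot: [0.037, 0.999, -0.001, -0.001]
force: [0.3, 0.4, -0.1]
opening: 0.0
finger_force: 0.0
```

{"op": "send_rows", "data": {
  "rows": [
    [0,0,0,0.008,0],
    [0,0,0,0,0],
    [0,0,0,0.006,0],
    [0,0,0,0,0],
    [0,0,0,0,0]
  ]
}}

```text
time: 22.32
position: [0.4279, 0.3229, 0.1008]
tool_rot: [0.037, 0.999, 0.0, 0.0]
force: [-0.0, -0.1, 0.1]
opening: -0.0002
finger_force: 0.0
```

{"op": "send_rows", "data": {
  "rows": [
    [0,0,0,0.006,0],
    [0,0,0,0,0],
    [0,0,0,0.006,0],
    [0,0,0,0,0],
    [0,0,0,0,0]
  ]
}}

```text
time: 22.73
position: [0.4282, 0.3233, 0.0992]
tool_rot: [0.037, 0.999, 0.001, 0.001]
force: [-11.7, -8.8, 39.2]
opening: 0.0003
finger_force: 19.6
```

Solid stop with the handle top at 82–83 mm, so the left lever is shut. Next, the right lever.

{"op": "send_rows", "data": {
  "rows": [
    [0,0,0,-0.03,0],
    [0,0,0,-0.07,0],
    [0,0,0,-0.07,0],
    [0,0,0,-0.03,0],
    [0,0,-0.05,0,0],
    [0,0,-0.07,0,0],
    [0,0,-0.07,0,0],
    [0,0,-0.07,0,0]
  ]
}}

```text
time: 23.4
position: [0.4178, 0.1921, 0.1948]
tool_rot: [0.036, 0.999, 0.0, 0.0]
force: [0.8, -1.2, 0.9]
opening: -0.0001
finger_force: 0.0
```

{"op": "send_rows", "data": {
  "rows": [
    [0,0,-0.05,0,0],
    [0,0,-0.01,0,0],
    [0,0,0,0,0],
    [0,0,0,0,0]
  ]
}}

```text
time: 23.73
position: [0.4163, 0.1636, 0.1949]
tool_rot: [0.037, 0.999, 0.0, 0.0]
force: [0.2, 0.2, 0.1]
opening: -0.0002
finger_force: 0.0
```

```bash
python3 - <<'E'
from h import *
go(fx(-.058,-.0795,.135),np.pi/2+FY)
c=wrist();save(c,"pics/w6.png");np.save("w6.npy",c,allow_pickle=True)
E
```

```text
t 23.73 pos [0.4163 0.1636 0.1949] head 1.496 j6 0.449
 shift mm [-1.3 -0.7 59.9]  scaled [-0.0025 -0.0014  0.1199]
 world turn -0.0019 -> yaw scaled total 0.0003 rows 0.014909896030061986
```

View pics/w6.png

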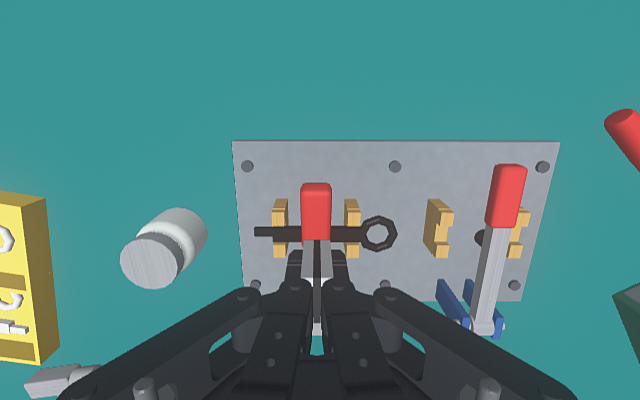

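The closed fingers are lined up with the right handle (316, 183–240), the left lever looks shut, and the dark half is in its rests. Pressing down.

{"op": "send_rows", "data": {
  "rows": [
    [0,0,0,0.04,0],
    [0,0,0,0.04,0],
    [0,0,0,0.03,0],
    [0,0,0,0.02,0],
    [0,0,0,0.02,0],
    [0,0,0,0.015,0],
    [0,0,0,0.012,0],
    [0,0,0,0,0]
  ]
}}

```text
time: 24.45
position: [0.4156, 0.1633, 0.1053]
tool_rot: [0.037, 0.999, -0.0, -0.0]
force: [-0.2, -0.4, -0.0]
opening: -0.0001
finger_force: 0.0
```

{"op": "send_rows", "data": {
  "rows": [
    [0,0,0,0.006,0],
    [0,0,0,0,0],
    [0,0,0,0.005,0],
    [0,0,0,0,0],
    [0,0,0,0,0]
  ]
}}

```text
time: 24.87
position: [0.4161, 0.1632, 0.1008]
tool_rot: [0.037, 0.999, 0.0, 0.0]
force: [0.2, -0.1, -0.0]
opening: -0.0001
finger_force: 0.0
```

{"op": "send_rows", "data": {
  "rows": [
    [0,0,0,0.006,0],
    [0,0,0,0,0],
    [0,0,0,0.006,0],
    [0,0,0,0,0],
    [0,0,0,0,0]
  ]
}}

```text
time: 25.28
position: [0.4164, 0.1634, 0.0989]
tool_rot: [0.037, 0.999, 0.001, 0.001]
force: [-15.8, -5.7, 49.8]
opening: -0.0
finger_force: 25.1
```

Solid stop at the same height, so the right lever is shut. Retreating and checking.

{"op": "send_rows", "data": {
  "rows": [
    [0,0,0,-0.03,0],
    [0,0,0,-0.07,0],
    [0,0,0,-0.08,0],
    [0,0,0,-0.08,0],
    [0,0,0,-0.08,0],
    [0,0,0,-0.06,0],
    [0,0.06,0.05,0,0],
    [0,0.04,0.05,0,0]
  ]
}}

```text
time: 25.95
position: [0.3704, 0.217, 0.2971]
tool_rot: [0.039, 0.999, 0.001, 0.002]
force: [-0.6, 0.4, -0.9]
opening: -0.0003
finger_force: 0.0
```

{"op": "send_rows", "data": {
  "rows": [
    [0,0,0.05,0,0],
    [0,0,0,0,0],
    [0,0,0,0,0],
    [0,0,0,0,0]
  ]
}}

```text
time: 26.28
position: [0.3714, 0.2413, 0.2944]
tool_rot: [0.037, 0.999, -0.0, -0.0]
force: [-0.6, 0.2, 0.4]
opening: 0.0005
finger_force: 0.0
```

```bash
python3 - <<'E'
from h import *
s=arm.read_state();print(s["position"],s["force"])
c=wrist();t=arm.read_camera("top")
a=c["color"]; b=cv2.resize(t["color"][160:300,180:460],(640,320),interpolation=cv2.INTER_CUBIC)
cv2.imwrite("pics/end.png",cv2.resize(np.vstack([a[:270],b]),None,fx=.99,fy=.99)[:,:,::-1])
hsv=cv2.cvtColor(a,cv2.COLOR_RGB2HSV);m=(((hsv[...,0]<6)|(hsv[...,0]>174))&(hsv[...,1]>140)).astype(np.uint8)
Rf=np.array([[np.cos(FY),np.sin(FY)],[-np.sin(FY),np.cos(FY)]])
for q in cv2.findContours(m,0,1)[0]:
    if cv2.contourArea(q)>80:
        M=cv2.moments(q);p=(M['m10']/M['m00'],M['m01']/M['m00']);print(p,"F",Rf@(onz(c,*p,.083)[:2]-FC))
E
```

```text
[0.37143686 0.24131078 0.29439872] [-0.63334108  0.1998821   0.44005428]
(387.9607982893799, 209.85554763601803) F [-0.06196778  0.07861089]
(254.05418138987042, 209.57926972909303) F [-0.06177344 -0.07928601]
(504.60140608283655, 175.10560904783736) F [-0.10460476  0.20782781]
```

View pics/end.png

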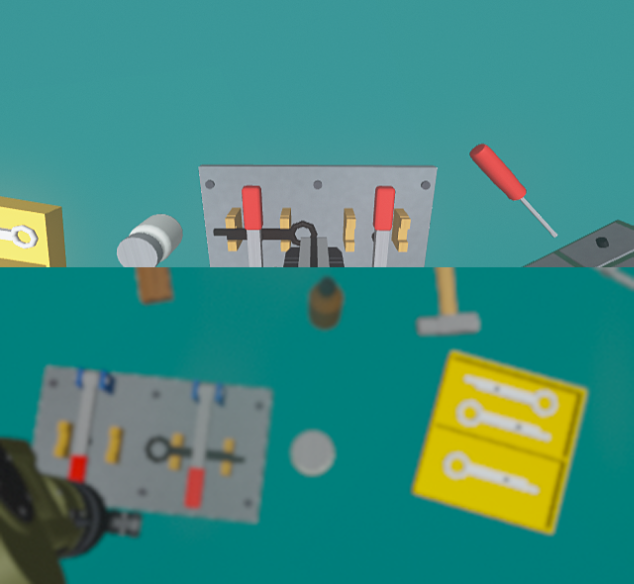

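Both handles measure level: with z=83 mm they come out at fixture y = +79 and −79 mm, x = −62. The dark half is in its rests, the bright half is in the bay, and the jar, bottle and hammer look undisturbed. Handing in.

```bash
python3 -c "
from bench import arm
print(arm.hand_in())"
```

```text
the job is handed in; nothing more can be done
None
```

The job is handed in: in the final pictures the bright half lies flat in the tray's empty bay, both levers are shut and the dark half is still in its rests; the hand-in call returned no verdict.

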